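# Transfer the care set to the bench rack in mirrored order

## Task

Move the two small bottles, the dosing cup and the small bur bath from the wooden carrier to the empty metal bench rack, one on the middle of each ring-marked bay, in reversed order as you see the rows: what stood leftmost in the carrier goes to the rightmost bay, the second from the left to the second from the right, and so on. Keep each of them upright all the way, leave them standing free and still, and do not shift the timer or the blue bur block (both low, just beyond the left-hand rack) or the screwdriver lying between the racks and the front edge.

Things in the scene. Friction and masses are not known exactly. Their poses are not given: they have to be found in the camera images.
- carrier: light wooden carrier, the source: a 104 x 318 mm tray with a 10 mm base, a 13 mm lip at front and back and 32 mm end plates. Origin: centre of its underside, on the worktop. Its y axis runs along the row, towards the left as the robot sees it (turned up to 0.3 rad); the four places lie at y = +0.1125, +0.0375, -0.0375, -0.1125 m on that axis. Fixed.
- bench_rack: metal bench rack, the target: same shape and size as the carrier, bare metal, with four flush bays each marked by a dark ring 68 mm across. Origin: centre of its underside, on the worktop. Its y axis runs along the row, towards the left as the robot sees it; bay centres at x = 0, y = +0.1125 (leftmost), +0.0375, -0.0375, -0.1125 m (rightmost) in its frame; things stand on its base at z = 0.010 m. Which of the two racks is on the left varies. Fixed.
- coaster_red: red round coaster, 68 mm across, 5 mm thick, fixed on the wooden carrier in one of its four places; the cream bottle stands on it at the start (its top is 15 mm above the worktop). It stays where it is and so shows from which place that thing came. Origin: centre of its underside.
- coaster_green: green round coaster, 68 mm across, 5 mm thick, fixed on the wooden carrier in one of its four places; the white bottle stands on it at the start (its top is 15 mm above the worktop). It stays where it is and so shows from which place that thing came. Origin: centre of its underside.
- coaster_white: white round coaster, 68 mm across, 5 mm thick, fixed on the wooden carrier in one of its four places; the dosing cup stands on it at the start (its top is 15 mm above the worktop). It stays where it is and so shows from which place that thing came. Origin: centre of its underside.
- coaster_blue: blue round coaster, 68 mm across, 5 mm thick, fixed on the wooden carrier in one of its four places; the bur bath stands on it at the start (its top is 15 mm above the worktop). It stays where it is and so shows from which place that thing came. Origin: centre of its underside.
- oil_center (a point): cream bottle with red cap, body 38 mm across up to 80 mm, 94 mm high in all, 0.09 kg; the point is its centre, 47 mm above its foot. z axis up; any yaw.
- ph_center (a point): white bottle with green cap, body 34 to 36 mm across up to 70 mm, 82 mm high in all, 0.07 kg; the point is its centre, 41 mm above its foot. z axis up; any yaw.
- cup_center (a point): empty white dosing cup, 55 mm high, tapered: 55 mm across at the rim, about 47 mm half-way up, 40 mm at the foot, 0.02 kg; the point is its centre, 27.5 mm above its foot. z axis up; any yaw.
- bath_center (a point): small bur bath: cream box with grey-blue lid (fixed on) and a round blue button, 46 mm along its own x by 62 mm along its own y, 29 mm high plus a 5 mm rib on the lid, 0.14 kg; a thin cable stub sticks out 12 mm at +x near its foot (for show, nothing is felt there). The point is the centre of the box, 16.5 mm above its foot. Its y axis lies along the row to within 0.15 rad; grasp it across the 46 mm (own x).
Things that resemble listed ones, but are neither listed nor needed, are in the scene too. Leave any orange or yellow look-alike of the part that bears ph_center alone.

How it is judged:
At the end, for the whole second after the job is handed in: Each of the four things stands upright (within 0.12 rad) and at rest on the bench rack's base, its centre within 14 mm along and 14 mm across the rack of the centre of the bay that mirrors its starting place (1st from the left to 4th, 2nd to 3rd, 3rd to 2nd, 4th to 1st) (x of oil_center in the frame of bench_rack between -0.014 and 0.014 m and z of oil_center in the frame of bench_rack between 0.052 and 0.062 m and angle between each of oil_center, ph_center, cup_center, bath_center's own z axis and vertical below 0.12 rad and linear speed of each of oil, ph, cup, bath below 0.02 m/s and ((y of coaster_red in the frame of carrier between 0.1025 and 0.1225 m and y of oil_center in the frame of bench_rack between -0.1265 and -0.0985 m) or (y of coaster_red in the frame of carrier between 0.0275 and 0.0475 m and y of oil_center in the frame of bench_rack between -0.0515 and -0.0235 m) or (y of coaster_red in the frame of carrier between -0.0475 and -0.0275 m and y of oil_center in the frame of bench_rack between 0.0235 and 0.0515 m) or (y of coaster_red in the frame of carrier between -0.1225 and -0.1025 m and y of oil_center in the frame of bench_rack between 0.0985 and 0.1265 m)) and x of ph_center in the frame of bench_rack between -0.014 and 0.014 m and z of ph_center in the frame of bench_rack between 0.046 and 0.056 m and ((y of coaster_green in the frame of carrier between 0.1025 and 0.1225 m and y of ph_center in the frame of bench_rack between -0.1265 and -0.0985 m) or (y of coaster_green in the frame of carrier between 0.0275 and 0.0475 m and y of ph_center in the frame of bench_rack between -0.0515 and -0.0235 m) or (y of coaster_green in the frame of carrier between -0.0475 and -0.0275 m and y of ph_center in the frame of bench_rack between 0.0235 and 0.0515 m) or (y of coaster_green in the frame of carrier between -0.1225 and -0.1025 m and y of ph_center in the frame of bench_rack between 0.0985 and 0.1265 m)) and x of cup_center in the frame of bench_rack between -0.014 and 0.014 m and z of cup_center in the frame of bench_rack between 0.0325 and 0.0425 m and ((y of coaster_white in the frame of carrier between 0.1025 and 0.1225 m and y of cup_center in the frame of bench_rack between -0.1265 and -0.0985 m) or (y of coaster_white in the frame of carrier between 0.0275 and 0.0475 m and y of cup_center in the frame of bench_rack between -0.0515 and -0.0235 m) or (y of coaster_white in the frame of carrier between -0.0475 and -0.0275 m and y of cup_center in the frame of bench_rack between 0.0235 and 0.0515 m) or (y of coaster_white in the frame of carrier between -0.1225 and -0.1025 m and y of cup_center in the frame of bench_rack between 0.0985 and 0.1265 m)) and x of bath_center in the frame of bench_rack between -0.014 and 0.014 m and z of bath_center in the frame of bench_rack between 0.0215 and 0.0315 m and ((y of coaster_blue in the frame of carrier between 0.1025 and 0.1225 m and y of bath_center in the frame of bench_rack between -0.1265 and -0.0985 m) or (y of coaster_blue in the frame of carrier between 0.0275 and 0.0475 m and y of bath_center in the frame of bench_rack between -0.0515 and -0.0235 m) or (y of coaster_blue in the frame of carrier between -0.0475 and -0.0275 m and y of bath_center in the frame of bench_rack between 0.0235 and 0.0515 m) or (y of coaster_blue in the frame of carrier between -0.1225 and -0.1025 m and y of bath_center in the frame of bench_rack between 0.0985 and 0.1265 m))); the robot touches nothing.
It fails at once if the timer, the bur block or the screwdriver is shifted by more than 20 mm (distance of any of kitchen_timer, block, driver from where it was at the start of the episode above 0.02 m).
It fails at once if one of the four things is tipped by more than 0.6 rad (angle between any of oil_center, ph_center, cup_center, bath_center's own z axis and vertical above 0.6 rad).
It also fails if it takes over 120 s, if anything falls off the work surface, if the arm or the gripper's body presses on something with over 40 N, if the wrist force passes 120 N, or if a joint passes its speed limit or range.

## Robot

A 6-joint arm with a two-finger parallel gripper is mounted at the origin on a cart in front of the work surface, level with it; the furniture and walls round the work are solid. World frame = base frame: x ahead of the robot, y to its left, z up, the work surface at z = 0. Lengths are in m, angles in rad, forces in N, time in s.
With the tool pointing down it reaches from about 0.3 to 1 m from the base axis. Payload 5.1 kg.
Tool frame: the origin (TCP) lies on the centre line of the jaws, within the pads' length; the fingertips stand 19 mm ahead of it and the grasp point (between the pads) is the TCP; z points along the fingers, y is the line along which they close (so a half turn about z gives the same grasp; the last joint's range is limited). The gripper opens to 95 mm and grips with 3 to 60 N. Pads are 20 mm wide; open, the fingers measure 119 mm over their backs; the gripper's body (75 mm by 180 mm) begins 59 mm behind the grasp point.
Start: joints at [1.035, 0.124, 1.65, -0, 1.367, -0.083], TCP at [0.284, 0.584, 0.234] pointing down, gripper open.
Joint ranges: [-2.61, 2.61], [-1.02, 2.33], [0.03, 2.71], [-1.35, 4.49], [0.32, 2.68], [-2.91, 2.91]. Speed limits (rad/s): [2.57, 2.57, 3.14, 3.14, 3.14, 3.14].

## Interface

Orientations are given as a unit quaternion [x, y, z, w].
In Python, from rig import robot gives the robot as it stands.
- The arm moves only by the tool play_rows, never from a script. Its argument "moves" is a list of rows, each an object with "claw": the opening, from -1 (shut) to 1 (fully open), so that 0 is half open; "linear": the shift along the tool's x, y, z in mm, a list of three; "spin": the turn about the tool's z in degrees. A call has 1 to 20 rows; each row is the pose to reach, as a shift and turn from the pose commanded when the call began, along the tool's axes at that moment; what a row does not reach only later rows make up. A row lasts 1/10 s, in which the tool goes at most 50 mm and 8.59 degrees, less where a joint would pass 70% of its speed; a pose out of reach is approached as far as the arm can. A call with a gripper value outside its range is refused whole. The fingers move at their own pace and stop on an object; "newtons" is the grip in N (left out, the last holds). Time passes only in rows, so rows that repeat a pose let the fingers close. It gives the time, the measured TCP pose, the force, the opening and the grip force at its end, in the units of the state.
- robot.sense(): the state, without advancing time (a new reading comes with each control period).
- robot.grab_frame(name): name is "scene" or "top" or "wrist"; returns a dict with "color" (384x512x3 uint8, red, green, blue), "z_map" (384x512 float32, m along the optical axis (not along the pixel's ray), 0 where there is no reading), "fovy" (degrees; the focal length in pixels is half the picture's height over the tangent of half this angle, whatever the lens; pixels are square), "cx", "cy" (the principal point, pixels), "dist_coeffs" ([k1, k2, p1, p2, k3] as OpenCV has them; the pictures are not rectified), "world_from_camera" (4x4, takes a point from camera to world coordinates); the wrist camera has in their place "T_tool_cam" (4x4, takes a point from camera to tool coordinates, whose origin is the TCP and whose axes are the flange's). Camera axes: x right, y up, looking along -z (the intrinsics and any distortion apply to the point x, -y, -z); pixel columns grow to the right and rows downward; lengths in m; the calibration is good to about 2 mm. A picture is of the moment at which its call begins: read the wrist's pose just before it.
- robot.job_done(): hands the job in; it is judged then, once.
The state is a dict: "time": time; "joint_positions": joint angles; "dq": joint speeds; "effort": joint torques, N m; "tool_pos": TCP position; "eef_rot": TCP orientation; "wrist_force": force on the tool from outside, world axes, zero at the start; "moment": the same for the moment, N m; "gripper_width": finger opening in m; "gripper_force": force on a finger pad.
Only numpy, scipy, OpenCV 4.12 (cv2) and the standard library are available. Lean on these libraries where they do the work, as an engineer would, in place of code of your own. Each camera call takes 0.05 s, during which the arm holds its last target. There are 200 camera calls.

## Working session

There is one attempt and no reset: what is moved stays moved. The work goes in short steps, Python scripts to look and compute and a tool call to move; the robot and the scene stay as the last step left them, time stands still between calls to the robot, and variables do not carry over. Pictures are saved under pics/ and viewed, at most 14 in all, crops included, and the job is handed in when it is done.

Besides the shell and the picture viewer there is one more tool, called after "Call:" as name(argument=value, ...), one argument or row to a line, values as JSON. play_rows: Moves the arm, as the interface text tells. Its arguments: {"type":"object","properties":{"moves":{"type":"array"},"newtons":{"type":"number"}},"required":["moves"]}

```bash
mkdir -p pics; ls
cat > h.py <<'E'
import numpy as np, cv2
from rig import robot
from scipy.spatial.transform import Rotation as R
def grab(n):
    s=robot.sense(); f=robot.grab_frame(n)
    if 'world_from_camera' in f: f['T']=np.array(f['world_from_camera'])
    else:
        M=np.eye(4); M[:3,:3]=R.from_quat(s['eef_rot']).as_matrix(); M[:3,3]=s['tool_pos']
        f['T']=M@np.array(f['T_tool_cam'])
    F=192/np.tan(np.radians(f['fovy'])/2); f['K']=np.array([[F,0,f['cx']],[0,F,f['cy']],[0,0,1.]])
    return f
def rays(f,uv):
    p=cv2.undistortPoints(np.array(uv,float).reshape(-1,1,2),f['K'],np.array(f['dist_coeffs'],float)).reshape(-1,2)
    d=np.c_[p[:,0],-p[:,1],-np.ones(len(p))]
    return d@f['T'][:3,:3].T
def plane(f,uv,z):
    d=rays(f,uv); o=f['T'][:3,3]
    return o+d*((z-o[2])/d[:,2])[:,None]
def cloud(f):
    h,w=f['z_map'].shape; u,v=np.meshgrid(np.arange(w),np.arange(h))
    d=rays(f,np.c_[u.ravel(),v.ravel()])
    return (f['T'][:3,3]+d*f['z_map'].reshape(-1,1)).reshape(h,w,3)
def save(f,n,box=None,s=1):
    c=f['color'][:,:,::-1]
    if box: c=c[box[1]:box[3],box[0]:box[2]]
    cv2.imwrite('pics/'+n,cv2.resize(c,None,fx=s,fy=s,interpolation=cv2.INTER_CUBIC))
E
python3 - <<'E'
from h import *
for n in ['top','scene']:
    f=grab(n); save(f,n+'0.png',s=1.5); print(n,f['T'].round(3).tolist(),f['fovy'],f['dist_coeffs'])
print(robot.sense())
E
```

```text
pics
top [[-0.028, 0.986, -0.165, 0.295], [-1.0, -0.027, 0.011, 0.015], [0.007, 0.166, 0.986, 1.088], [0.0, 0.0, 0.0, 1.0]] 55.710619531145994 [0.01505829 0.         0.         0.         0.        ]
scene [[0.825, 0.283, -0.489, -0.211], [-0.565, 0.427, -0.706, -0.952], [0.009, 0.859, 0.512, 0.774], [0.0, 0.0, 0.0, 1.0]] 49.096453846474105 [0.04776673 0.         0.         0.         0.        ]
{'time': 0.1, 'joint_positions': array([ 1.03540070e+00,  1.24469751e-01,  1.65154065e+00, -1.30161865e-05,
        1.36748144e+00, -8.26018690e-02]), 'dq': array([-0.00110756, -0.00128042, -0.00211956,  0.00156836,  0.00082541,
        0.00044685]), 'effort': array([ 1.02375241e-04, -4.18882656e+01, -3.61095321e+01,  7.76972109e-02,
        4.61437705e-02, -7.20519324e-05]), 'tool_pos': array([0.28411393, 0.58401487, 0.2324887 ]), 'eef_rot': array([ 2.24466423e-01,  9.74481361e-01, -9.06553688e-04, -2.82703950e-04]), 'wrist_force': array([ 0.45114191, -0.32463626, -0.51286746]), 'moment': array([0.03494114, 0.06025962, 0.01185542]), 'gripper_force': 0.0, 'gripper_width': 0.09550851349913629}
```

View pics/top0.png

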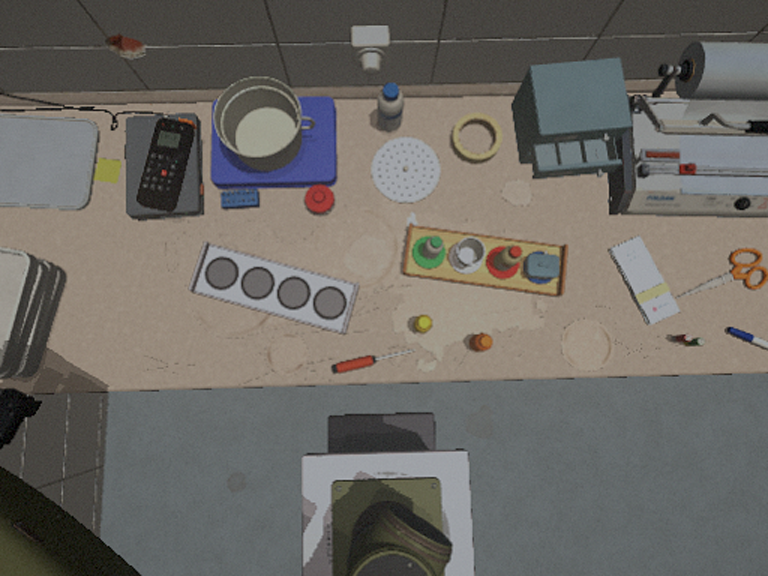

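View pics/scene0.png

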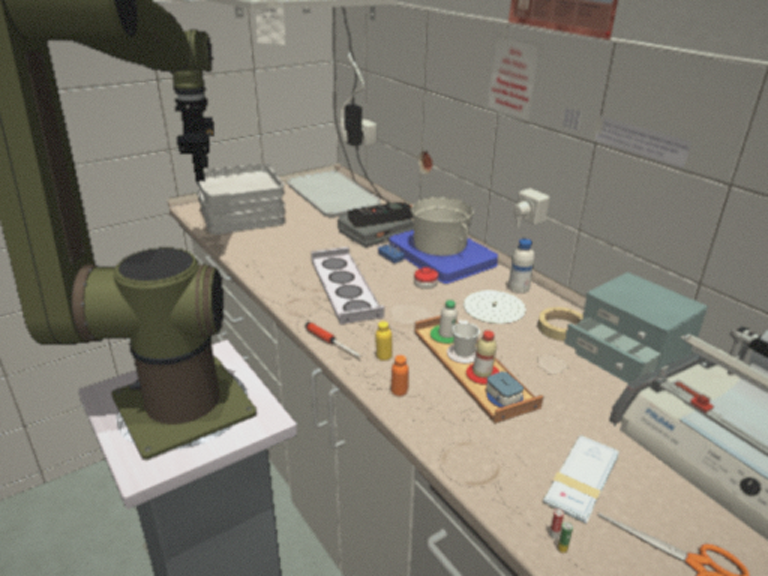

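White bottle/green cap (432,245), dosing cup (467,252), cream bottle/red cap (508,258) and bur bath (542,266) stand left to right in the carrier. The rack is on the left with bays at (221,273), (257,283), (293,293) and (330,302). Look-alikes are yellow (423,324) and orange (481,342), standing in front of the carrier. The one meant has a white body, a green cap and a green coaster.

Run:
```python
from h import *
f=grab('top'); hsv=cv2.cvtColor(f['color'],cv2.COLOR_RGB2HSV); P=cloud(f); Z=P[:,:,2]
save(f,'crop_top.png',(260,140,390,240),5)
# rings
x0,y0,x1,y1=125,158,245,225
m=np.zeros(Z.shape,np.uint8); m[y0:y1,x0:x1]=(hsv[y0:y1,x0:x1,2]<115)
cs,_=cv2.findContours(m,cv2.RETR_EXTERNAL,cv2.CHAIN_APPROX_NONE)
C=[]
for c in cs:
    if cv2.contourArea(c)>150:
        (cx,cy),a,an=cv2.fitEllipse(c); C.append(plane(f,[[cx,cy]],.010)[0]); print('ring',cx,cy,a,C[-1].round(4))
C=np.array(sorted(C,key=lambda p:-p[1])); 
if len(C)==4:
    d=C[0]-C[3]; print('center',C.mean(0).round(4),'yaw',np.arctan2(-d[0],d[1]),'len',np.linalg.norm(d)/.225)
# tall things in carrier
x0,y0,x1,y1=265,145,385,200
S=np.zeros(Z.shape,bool); S[y0:y1,x0:x1]=1
n,lab,st,ce=cv2.connectedComponentsWithStats((S&(Z>.036)).astype(np.uint8))
for i in range(1,n):
    if st[i,4]>25:
        q=P[lab==i]; zt=np.percentile(q[:,2],95); t=q[q[:,2]>zt-.006]
        print('obj',ce[i].round(1),st[i,4],'ztop',zt.round(4),'top ctr',((t.max(0)+t.min(0))/2).round(4),np.ptp(t,axis=0).round(3))
# coasters by colour
for nme,lo,hi in [('green',(45,90,60),(85,255,255)),('red',(0,150,60),(8,255,255)),('wood',(10,60,60),(25,255,255))]:
    m=(cv2.inRange(hsv,lo,hi)>0)&S; q=P[m]; print(nme,m.sum(),q[:,:2].mean(0).round(4) if len(q) else '')
m=S&(Z>.022)&(Z<.036); q=P[m]; print(m.sum())
for s in (q[q[:,1]>-.1],q[q[:,1]<-.25]): print('plate',len(s),s.mean(0).round(4) if len(s) else '')
```

```text
ring 219.34890747070312 201.5725555419922 (21.176931381225586, 21.748184204101562) [0.4408 0.1039 0.01  ]
ring 195.39248657226562 194.8512725830078 (20.979333877563477, 21.65168571472168) [0.4631 0.1753 0.01  ]
ring 171.38259887695312 188.42791748046875 (20.962247848510742, 21.629140853881836) [0.4846 0.2472 0.01  ]
ring 147.3905487060547 181.71893310546875 (20.610891342163086, 21.98512840270996) [0.507  0.3193 0.01  ]
center [0.4739 0.2114 0.01  ] yaw -0.29817317499715346 len 1.001296125257521
obj [288.8 164.4] 142 ztop 0.0986 top ctr [ 0.4213 -0.0499  0.5903] [0.252 0.129 0.995]
obj [314.9 165.8] 159 ztop 0.072 top ctr [ 0.4237 -0.0929  0.5769] [0.257 0.215 1.022]
obj [339.  171.3] 208 ztop 0.1098 top ctr [ 0.4093 -0.1221  0.5961] [0.228 0.274 0.983]
obj [361.8 177. ] 322 ztop 0.0481 top ctr [ 0.4085 -0.1668  0.5649] [0.227 0.363 1.045]
green 240 [ 0.5311 -0.0935]
red 198 [ 0.5068 -0.2387]
wood 1980 [ 0.5144 -0.2145]
286
plate 87 [ 0.5429 -0.0601  0.0308]
plate 126 [ 0.4914 -0.3453  0.0299]
```

View pics/crop_top.png

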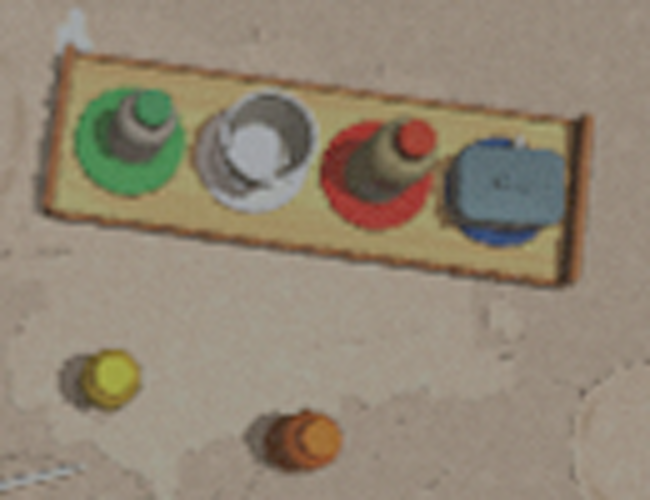

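The crop shows the white bottle with green cap at (150,108) on green, the cup at (262,150) on white, the cream bottle with red cap at (415,138) on red, and the bath at (508,185) on blue. The yellow (110,378) and orange (320,440) bottles stand outside the carrier, so neither is the one meant. Next I clean the numbers and plan a wrist look.

Run:
```python
from h import *
f=grab('top'); hsv=cv2.cvtColor(f['color'],cv2.COLOR_RGB2HSV); P=cloud(f); Z=P[:,:,2]
x0,y0,x1,y1=265,145,385,200
S=np.zeros(Z.shape,bool); S[y0:y1,x0:x1]=1
n,lab,st,ce=cv2.connectedComponentsWithStats((S&(Z>.036)&(Z<.13)).astype(np.uint8))
for i in range(1,n):
    if st[i,4]>25:
        q=P[lab==i]; zt=np.percentile(q[:,2],95); t=q[q[:,2]>zt-.006]
        print('obj',ce[i].round(1),'ztop',zt.round(4),'ctr',((t.max(0)+t.min(0))/2).round(4),np.ptp(t,axis=0).round(3))
        if zt<.055: print(cv2.minAreaRect((t[:,:2]*1000).astype(np.float32)))
print('caps guess',plane(f,[[290.4,161.6]],.097).round(4),plane(f,[[343.2,167.6]],.109).round(4))
for y,nm in ((-.1,'L'),(-.25,'R')):
    q=P[S&(Z>.024)&(Z<.036)]; s=q[q[:,1]>-.075] if nm=='L' else q[q[:,1]<-.33]; print(nm,len(s),s.mean(0).round(4))
s=robot.sense(); print(R.from_quat(s['eef_rot']).as_matrix().round(3)); w=robot.grab_frame('wrist'); print(np.array(w['T_tool_cam']).round(3),w['fovy'])
```

```text
obj [288.8 164.2] ztop 0.098 ctr [ 0.5401 -0.1056  0.0969] [0.021 0.017 0.009]
obj [314.9 165.8] ztop 0.0717 ctr [ 0.5251 -0.1741  0.0706] [0.054 0.053 0.01 ]
obj [339.1 171.4] ztop 0.1102 ctr [ 0.513  -0.2487  0.1096] [0.019 0.02  0.008]
obj [361.8 177. ] ztop 0.0483 ctr [ 0.4977 -0.3171  0.047 ] [0.049 0.061 0.009]
((497.98736572265625, -317.21783447265625), (60.69080352783203, 45.743656158447266), 84.55004119873047)
caps guess [[ 0.5365 -0.1036  0.097 ]] [[ 0.5127 -0.2472  0.109 ]]
L 77 [ 0.5436 -0.0556  0.0309]
R 93 [ 0.49   -0.361   0.0304]
[[-0.899  0.438 -0.001]
 [ 0.438  0.899 -0.001]
 [ 0.    -0.001 -1.   ]]
[[ 0.     0.965  0.264  0.074]
 [ 1.    -0.     0.     0.   ]
 [ 0.     0.264 -0.965 -0.152]
 [ 0.     0.     0.     1.   ]] 58.72451209032493
```

```bash
cat >> h.py <<'E'
def go(x,y,z,ang):
    "shift (mm, tool axes) and spin (deg) from here to world x,y,z with tool y at ang deg"
    s=robot.sense(); M=R.from_quat(s['eef_rot']).as_matrix()
    a=np.degrees(np.arctan2(M[1,1],M[0,1]))
    print('lin',(M.T@(np.array([x,y,z])-s['tool_pos'])*1000).round(1),'spin',round((a-ang+90)%180-90,1),'| tcp',s['tool_pos'].round(4),'ang',a.round(1),'t',s['time'],'w',round(s['gripper_width'],4),'q',s['joint_positions'].round(2),'F',s['wrist_force'].round(1))
E
python3 - <<'E'
from h import *
go(.538,-.105,.2,-10)
E
```

```text
lin [-529.7 -508.8   33.5] spin 74.1 | tcp [0.2842 0.5843 0.2331] ang 64.1 t 0.25 w 0.0951 q [ 1.04  0.12  1.65 -0.    1.37 -0.08] F [-0.1  0.4  0.2]
```

Call:
play_rows(
  moves=[
    {"claw": 0.5,"linear": [-530,-509,0],"spin": 74},
    {"claw": 0.5,"linear": [-530,-509,0],"spin": 74},
    {"claw": 0.5,"linear": [-530,-509,0],"spin": 74},
    {"claw": 0.5,"linear": [-530,-509,0],"spin": 74},
    {"claw": 0.5,"linear": [-530,-509,0],"spin": 74},
    {"claw": 0.5,"linear": [-530,-509,0],"spin": 74},
    {"claw": 0.5,"linear": [-530,-509,0],"spin": 74},
    {"claw": 0.5,"linear": [-530,-509,0],"spin": 74},
    {"claw": 0.5,"linear": [-530,-509,0],"spin": 74},
    {"claw": 0.5,"linear": [-530,-509,0],"spin": 74},
    {"claw": 0.5,"linear": [-530,-509,0],"spin": 74},
    {"claw": 0.5,"linear": [-530,-509,0],"spin": 74},
    {"claw": 0.5,"linear": [-530,-509,0],"spin": 74},
    {"claw": 0.5,"linear": [-530,-509,0],"spin": 74},
    {"claw": 0.5,"linear": [-530,-509,0],"spin": 74},
    {"claw": 0.5,"linear": [-530,-509,0],"spin": 74},
    {"claw": 0.5,"linear": [-530,-509,0],"spin": 74},
    {"claw": 0.5,"linear": [-530,-509,0],"spin": 74},
  ],
  newtons=15,
)

```text
time: 2.05
tool_pos: [0.5379, -0.1042, 0.2335]
eef_rot: [0.765, 0.643, -0.0, -0.0]
wrist_force: [0.2, -0.0, -0.6]
gripper_width: 0.0716
gripper_force: 0.0
```

Run:
```python
from h import *
f=grab('wrist'); save(f,'w1.png',s=1.5); P=cloud(f); Z=P[:,:,2]
n,lab,st,ce=cv2.connectedComponentsWithStats(((Z>.04)&(Z<.13)&(P[:,:,0]>.45)&(P[:,:,0]<.6)&(f['z_map']>.1)).astype(np.uint8))
for i in range(1,n):
    if st[i,4]>100:
        q=P[lab==i]; zt=np.percentile(q[:,2],95); t=q[q[:,2]>zt-.006]
        print('obj',ce[i].round(1),st[i,4],'ztop',zt.round(4),'ctr',((t.max(0)+t.min(0))/2).round(4),np.ptp(t,axis=0).round(3))
go(.538,-.105,.065,-10)
```

```text
obj [261.7 176.8] 1220 ztop 0.0976 ctr [ 0.5412 -0.1054  0.0953] [0.021 0.022 0.007]
obj [260.2 250. ] 1478 ztop 0.0714 ctr [ 0.5273 -0.1747  0.0689] [0.055 0.055 0.007]
obj [259.5 322.4] 1155 ztop 0.11 ctr [ 0.5158 -0.2447  0.1078] [0.021 0.014 0.007]
lin [ -1.2   0.3 168.6] spin 0.1 | tcp [ 0.538  -0.1039  0.2336] ang -9.9 t 2.1 w 0.0709 q [-0.29 -0.1   1.88  0.    1.37 -0.12] F [ 0.   0.9 -0.6]
```

View pics/w1.png

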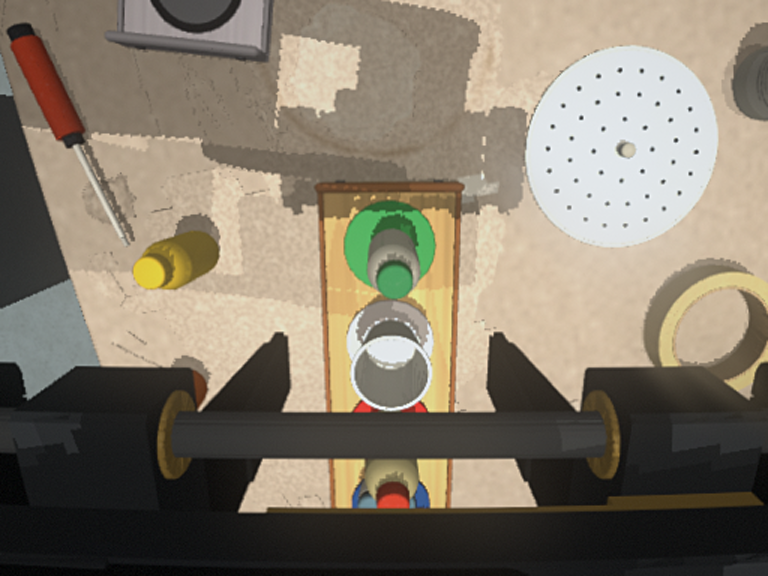

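The view shows the green cap at (395,280), the cup rim at (390,372) and the red cap at (392,495) between the open fingers. The yellow bottle at (175,262) is well clear.

Call:
play_rows(
  moves=[
    {"claw": 0.5,"linear": [-1,3,40],"spin": 0},
    {"claw": 0.5,"linear": [-1,3,80],"spin": 0},
    {"claw": 0.5,"linear": [-1,3,115],"spin": 0},
    {"claw": 0.5,"linear": [-1,3,145],"spin": 0},
    {"claw": 0.5,"linear": [-1,3,163],"spin": 0},
    {"claw": 0.5,"linear": [-1,3,171],"spin": 0},
    {"claw": 0.5,"linear": [-1,3,171],"spin": 0},
    {"claw": -1,"linear": [-1,3,171],"spin": 0},
    {"claw": -1,"linear": [-1,3,171],"spin": 0},
    {"claw": -1,"linear": [-1,3,171],"spin": 0},
    {"claw": -1,"linear": [-1,3,171],"spin": 0},
    {"claw": -1,"linear": [-1,3,171],"spin": 0},
    {"claw": -1,"linear": [-1,3,171],"spin": 0},
    {"claw": -1,"linear": [-1,3,171],"spin": 0},
  ],
  newtons=15,
)

```text
time: 3.5
tool_pos: [0.5412, -0.1067, 0.063]
eef_rot: [0.766, 0.643, 0.0, 0.0]
wrist_force: [-1.0, 0.4, 2.0]
gripper_width: 0.033
gripper_force: 14.9
```

Call:
play_rows(
  moves=[
    {"claw": -1,"linear": [0,0,-20],"spin": 0},
    {"claw": -1,"linear": [0,0,-55],"spin": 0},
    {"claw": -1,"linear": [0,0,-95],"spin": 0},
    {"claw": -1,"linear": [0,0,-130],"spin": 0},
    {"claw": -1,"linear": [0,0,-140],"spin": 0},
    {"claw": -1,"linear": [20,-14,-140],"spin": 0},
    {"claw": -1,"linear": [50,-36,-140],"spin": 2},
    {"claw": -1,"linear": [80,-57,-140],"spin": 4},
    {"claw": -1,"linear": [110,-78,-140],"spin": 6},
    {"claw": -1,"linear": [140,-100,-140],"spin": 7},
    {"claw": -1,"linear": [165,-118,-140],"spin": 7},
    {"claw": -1,"linear": [182,-130,-140],"spin": 7},
    {"claw": -1,"linear": [190,-135,-140],"spin": 7},
    {"claw": -1,"linear": [190,-135,-140],"spin": 7},
    {"claw": -1,"linear": [190,-135,-140],"spin": 7},
  ],
)

```text
time: 5.0
tool_pos: [0.441, 0.1034, 0.2021]
eef_rot: [0.804, 0.595, -0.0, 0.0]
wrist_force: [-0.4, -0.1, -0.9]
gripper_width: 0.0333
gripper_force: 14.9
```

Run:
```python
from h import *
go(.4408,.1039,.059,-17.1)
f=grab('wrist'); save(f,'w2.png',s=1.5)
hsv=cv2.cvtColor(f['color'],cv2.COLOR_RGB2HSV); P=cloud(f); Z=P[:,:,2]
m=((hsv[:,:,2]<90)&(abs(Z-.01)<.006)).astype(np.uint8)
for c in cv2.findContours(m,cv2.RETR_EXTERNAL,cv2.CHAIN_APPROX_NONE)[0]:
    if cv2.contourArea(c)>300:
        (cx,cy),a,an=cv2.fitEllipse(c); print('ring',round(cx),round(cy),np.round(a,1),plane(f,[[cx,cy]],.010)[0].round(4))
```

```text
lin [  0.6  -0.3 143.1] spin 0.2 | tcp [0.441  0.1034 0.2021] ang -16.9 t 5.0 w 0.0333 q [ 0.11 -0.31  2.11 -0.    1.35  0.41] F [-0.4 -0.1 -0.9]
ring 260 174 [58.8 60.6] [0.4421 0.1021 0.01  ]
ring 260 99 [67.8 69.4] [0.464  0.1741 0.01  ]
ring 260 17 [67.2 70.2] [0.4858 0.2453 0.01  ]
```

View pics/w2.png

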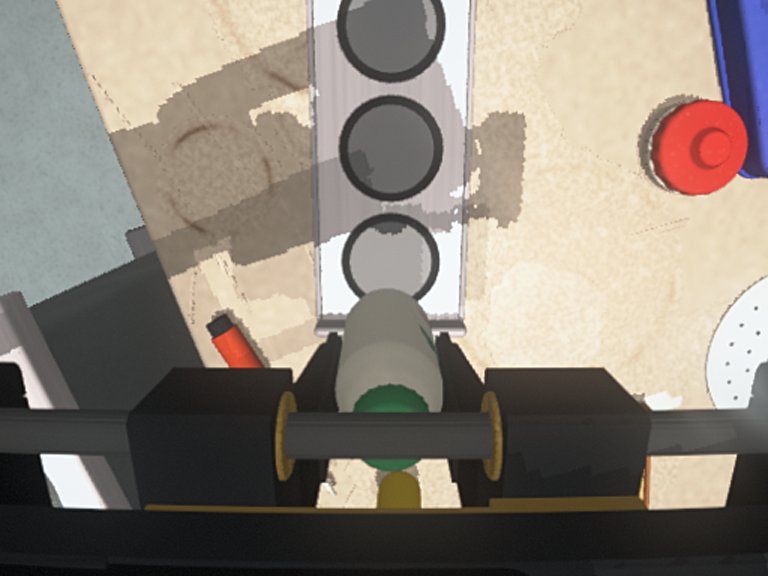

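The bottle hangs upright in the jaws at (390,380), over the rightmost bay. The ring positions agree within 2 mm. Lower and release.

Call:
play_rows(
  moves=[
    {"claw": -1,"linear": [0,0,35],"spin": 0},
    {"claw": -1,"linear": [0,0,75],"spin": 0},
    {"claw": -1,"linear": [0,0,110],"spin": 0},
    {"claw": -1,"linear": [0,0,130],"spin": 0},
    {"claw": -1,"linear": [0,0,139],"spin": 0},
    {"claw": -1,"linear": [0,0,143],"spin": 0},
    {"claw": -1,"linear": [0,0,143],"spin": 0},
    {"claw": -1,"linear": [0,0,143],"spin": 0},
    {"claw": 0.3,"linear": [0,0,143],"spin": 0},
    {"claw": 0.3,"linear": [0,0,143],"spin": 0},
    {"claw": 0.3,"linear": [0,0,143],"spin": 0},
    {"claw": 0.3,"linear": [0,0,143],"spin": 0},
    {"claw": 0.3,"linear": [0,0,125],"spin": 0},
    {"claw": 0.3,"linear": [0,0,90],"spin": 0},
    {"claw": 0.3,"linear": [0,0,50],"spin": 0},
    {"claw": 0.3,"linear": [0,0,10],"spin": 0},
    {"claw": 0.3,"linear": [0,0,0],"spin": 0},
    {"claw": 0.3,"linear": [0,0,0],"spin": 0},
  ],
)

```text
time: 6.85
tool_pos: [0.4422, 0.104, 0.205]
eef_rot: [0.804, 0.595, 0.002, 0.001]
wrist_force: [-0.8, -0.1, -0.4]
gripper_width: 0.062
gripper_force: 0.0
```

```bash
cat >> h.py <<'E'
def objs(n='wrist'):
    f=grab(n); P=cloud(f); Z=P[:,:,2]
    k,lab,st,ce=cv2.connectedComponentsWithStats(((Z>.037)&(Z<.13)&(P[:,:,0]>.38)&(P[:,:,0]<.58)&(abs(P[:,:,1])<.4)).astype(np.uint8))
    for i in range(1,k):
        if st[i,4]>60:
            q=P[lab==i]; zt=np.percentile(q[:,2],95); t=q[q[:,2]>zt-.006]
            print('obj',ce[i].round(1),st[i,4],'ztop',zt.round(4),'ctr',((t.max(0)+t.min(0))/2).round(4),np.ptp(t,axis=0).round(3))
    return f,P
E
python3 - <<'E'
from h import *
objs('top')
go(.5265,-.1745,.2,-10)
E
```

```text
obj [314.9 165.8] 158 ztop 0.0716 ctr [ 0.5256 -0.174   0.0695] [0.054 0.053 0.008]
obj [339.  171.3] 206 ztop 0.1105 ctr [ 0.5134 -0.2481  0.1096] [0.021 0.02  0.009]
obj [361.9 177. ] 317 ztop 0.0478 ctr [ 0.499  -0.3177  0.0473] [0.047 0.061 0.011]
obj [282.4 214.4] 94 ztop 0.0834 ctr [ 0.3901 -0.0768  0.0822] [0.019 0.019 0.006]
lin [-241.4  162.9    2.7] spin -6.9 | tcp [0.4409 0.1039 0.2026] ang -16.9 t 6.9 w 0.0619 q [ 0.11 -0.31  2.11 -0.    1.35  0.41] F [ 0.5  0.3 -0.3]
```

Call:
play_rows(
  moves=[
    {"claw": 0.6,"linear": [-35,24,0],"spin": -1},
    {"claw": 0.6,"linear": [-75,51,0],"spin": -3},
    {"claw": 0.6,"linear": [-115,78,0],"spin": -5},
    {"claw": 0.6,"linear": [-155,105,0],"spin": -7},
    {"claw": 0.6,"linear": [-195,132,0],"spin": -7},
    {"claw": 0.6,"linear": [-225,152,0],"spin": -7},
    {"claw": 0.6,"linear": [-241,163,0],"spin": -7},
    {"claw": 0.6,"linear": [-241,163,0],"spin": -7},
    {"claw": 0.6,"linear": [-241,163,0],"spin": -7},
    {"claw": 0.6,"linear": [-241,163,40],"spin": -7},
    {"claw": 0.6,"linear": [-241,163,80],"spin": -7},
    {"claw": 0.6,"linear": [-241,163,115],"spin": -7},
    {"claw": 0.6,"linear": [-241,163,140],"spin": -7},
    {"claw": 0.6,"linear": [-241,163,150],"spin": -7},
    {"claw": 0.6,"linear": [-241,163,152],"spin": -7},
    {"claw": 0.6,"linear": [-241,163,152],"spin": -7},
    {"claw": 0.6,"linear": [-241,163,152],"spin": -7},
  ],
)

```text
time: 8.6
tool_pos: [0.5279, -0.1744, 0.0526]
eef_rot: [0.766, 0.643, 0.001, 0.001]
wrist_force: [0.0, -0.4, -0.5]
gripper_width: 0.0761
gripper_force: 0.0
```

Call:
play_rows(
  moves=[
    {"claw": -1,"linear": [0,0,0],"spin": 0},
    {"claw": -1,"linear": [0,0,0],"spin": 0},
    {"claw": -1,"linear": [0,0,0],"spin": 0},
    {"claw": -1,"linear": [0,0,0],"spin": 0},
    {"claw": -1,"linear": [0,0,0],"spin": 0},
    {"claw": -1,"linear": [0,0,0],"spin": 0},
  ],
  newtons=5,
)

```text
time: 9.2
tool_pos: [0.5269, -0.1743, 0.051]
eef_rot: [0.766, 0.643, 0.0, 0.0]
wrist_force: [0.1, 0.6, 3.0]
gripper_width: 0.0536
gripper_force: 5.0
```

Run:
```python
from h import *
go(.463,.175,.046,-17.1)
f,P=objs(); save(f,'w3.png',s=1.2)
```

```text
lin [ 333.1 -123.2    4.9] spin 7.2 | tcp [ 0.5269 -0.1743  0.051 ] ang -9.9 t 9.2 w 0.0536 q [-0.42  0.1   2.   -0.    1.04 -0.24] F [0.1 0.6 3. ]
obj [256.5 278.3] 22033 ztop 0.1288 ctr [ 0.5312 -0.1498  0.1264] [0.098 0.038 0.007]
obj [ 16.5 294.4] 2862 ztop 0.1285 ctr [ 0.4659 -0.1427  0.1262] [0.023 0.02  0.007]
```

View pics/w3.png

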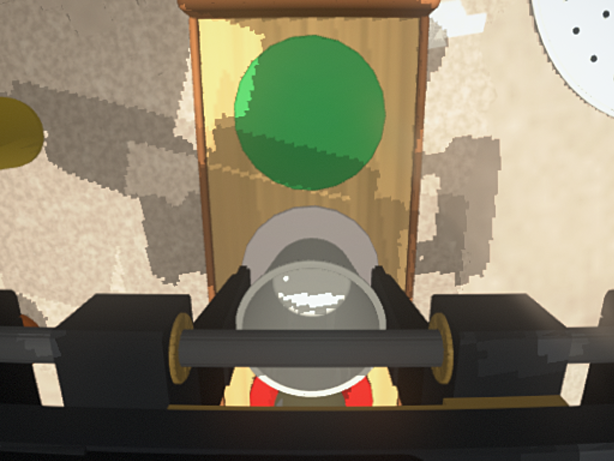

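The cup rim (310,325) sits squarely in the jaws and the green coaster is left empty. Lift and carry.

Call:
play_rows(
  moves=[
    {"claw": -1,"linear": [0,0,-15],"spin": 0},
    {"claw": -1,"linear": [0,0,-45],"spin": 0},
    {"claw": -1,"linear": [0,0,-80],"spin": 0},
    {"claw": -1,"linear": [0,0,-115],"spin": 0},
    {"claw": -1,"linear": [0,0,-140],"spin": 0},
    {"claw": -1,"linear": [15,-6,-150],"spin": 0},
    {"claw": -1,"linear": [45,-17,-150],"spin": 1},
    {"claw": -1,"linear": [80,-30,-150],"spin": 2},
    {"claw": -1,"linear": [115,-43,-150],"spin": 3},
    {"claw": -1,"linear": [150,-56,-150],"spin": 4},
    {"claw": -1,"linear": [185,-69,-150],"spin": 5},
    {"claw": -1,"linear": [220,-82,-150],"spin": 6},
    {"claw": -1,"linear": [255,-95,-150],"spin": 7},
    {"claw": -1,"linear": [290,-108,-150],"spin": 7},
    {"claw": -1,"linear": [315,-117,-150],"spin": 7},
    {"claw": -1,"linear": [328,-121,-150],"spin": 7},
    {"claw": -1,"linear": [333,-123,-150],"spin": 7},
    {"claw": -1,"linear": [333,-123,-150],"spin": 7},
    {"claw": -1,"linear": [333,-123,-150],"spin": 7},
  ],
)

```text
time: 11.15
tool_pos: [0.463, 0.1743, 0.2005]
eef_rot: [0.804, 0.595, -0.0, 0.0]
wrist_force: [0.0, -0.4, 0.1]
gripper_width: 0.0537
gripper_force: 5.0
```

Run:
```python
from h import *
go(.4634,.1749,.047,-17.1)
f=grab('wrist'); save(f,'w4.png',s=1.2)
```

```text
lin [  0.8   0.3 153.5] spin 0.1 | tcp [0.463  0.1743 0.2005] ang -17.0 t 11.15 w 0.0537 q [ 0.25 -0.2   2.02 -0.    1.32  0.55] F [ 0.  -0.4  0.1]
```

View pics/w4.png

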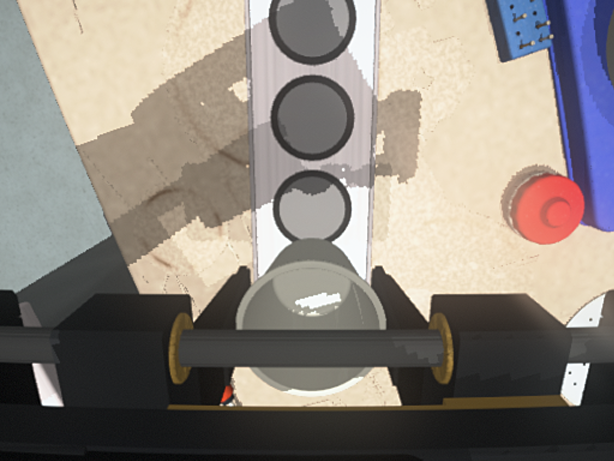

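The cup (310,325) is upright over the second bay from the right. Lower and release.

Call:
play_rows(
  moves=[
    {"claw": -1,"linear": [0,0,30],"spin": 0},
    {"claw": -1,"linear": [0,0,70],"spin": 0},
    {"claw": -1,"linear": [0,0,110],"spin": 0},
    {"claw": -1,"linear": [0,0,138],"spin": 0},
    {"claw": -1,"linear": [0,0,149],"spin": 0},
    {"claw": -1,"linear": [0,0,153],"spin": 0},
    {"claw": -1,"linear": [0,0,153],"spin": 0},
    {"claw": -1,"linear": [0,0,153],"spin": 0},
    {"claw": 0.55,"linear": [0,0,153],"spin": 0},
    {"claw": 0.55,"linear": [0,0,153],"spin": 0},
    {"claw": 0.55,"linear": [0,0,153],"spin": 0},
    {"claw": 0.55,"linear": [0,0,153],"spin": 0},
    {"claw": 0.55,"linear": [0,0,140],"spin": 0},
    {"claw": 0.55,"linear": [0,0,105],"spin": 0},
    {"claw": 0.55,"linear": [0,0,65],"spin": 0},
    {"claw": 0.55,"linear": [0,0,25],"spin": 0},
    {"claw": 0.55,"linear": [0,0,0],"spin": 0},
    {"claw": 0.55,"linear": [0,0,0],"spin": 0},
  ],
)

```text
time: 13.0
tool_pos: [0.4657, 0.1758, 0.2069]
eef_rot: [0.804, 0.595, 0.005, 0.002]
wrist_force: [-0.2, 0.7, -0.4]
gripper_width: 0.0736
gripper_force: 0.0
```

Run:
```python
from h import *
go(.5143,-.2475,.2,-10)
```

```text
lin [-390.8  169.8    6.3] spin -6.9 | tcp [0.4657 0.1758 0.2069] ang -16.9 t 13.0 w 0.0736 q [ 0.25 -0.21  2.02  0.    1.32  0.55] F [-0.2  0.7 -0.4]
```

Call:
play_rows(
  moves=[
    {"claw": 0.5,"linear": [-40,18,0],"spin": -1},
    {"claw": 0.5,"linear": [-83,37,0],"spin": -2},
    {"claw": 0.5,"linear": [-126,56,0],"spin": -3},
    {"claw": 0.5,"linear": [-169,75,0],"spin": -4},
    {"claw": 0.5,"linear": [-212,94,0],"spin": -5},
    {"claw": 0.5,"linear": [-255,113,0],"spin": -6},
    {"claw": 0.5,"linear": [-298,132,0],"spin": -7},
    {"claw": 0.5,"linear": [-341,151,0],"spin": -7},
    {"claw": 0.5,"linear": [-375,166,0],"spin": -7},
    {"claw": 0.5,"linear": [-389,172,0],"spin": -7},
    {"claw": 0.5,"linear": [-389,172,0],"spin": -7},
    {"claw": 0.5,"linear": [-389,172,0],"spin": -7},
    {"claw": 0.5,"linear": [-389,172,35],"spin": -7},
    {"claw": 0.5,"linear": [-389,172,75],"spin": -7},
    {"claw": 0.5,"linear": [-389,172,110],"spin": -7},
    {"claw": 0.5,"linear": [-389,172,130],"spin": -7},
    {"claw": 0.5,"linear": [-389,172,136],"spin": -7},
    {"claw": 0.5,"linear": [-389,172,136],"spin": -7},
    {"claw": 0.5,"linear": [-389,172,136],"spin": -7},
  ],
)

```text
time: 14.9
tool_pos: [0.5152, -0.2469, 0.0663]
eef_rot: [0.765, 0.644, 0.0, 0.001]
wrist_force: [0.3, -0.2, 0.5]
gripper_width: 0.0714
gripper_force: 0.0
```

Call:
play_rows(
  moves=[
    {"claw": -1,"linear": [0,0,0],"spin": 0},
    {"claw": -1,"linear": [0,0,0],"spin": 0},
    {"claw": -1,"linear": [0,0,0],"spin": 0},
    {"claw": -1,"linear": [0,0,0],"spin": 0},
    {"claw": -1,"linear": [0,0,0],"spin": 0},
    {"claw": -1,"linear": [0,0,0],"spin": 0},
    {"claw": -1,"linear": [0,0,0],"spin": 0},
  ],
  newtons=15,
)

```text
time: 15.6
tool_pos: [0.5141, -0.2473, 0.0648]
eef_rot: [0.766, 0.643, -0.0, 0.0]
wrist_force: [-1.6, -0.3, 1.6]
gripper_width: 0.0372
gripper_force: 14.9
```

Run:
```python
from h import *
go(.4852,.2465,.06,-17.1)
f=grab('wrist'); save(f,'w5.png',s=1.2)
```

```text
lin [ 481.4 -113.8    4.8] spin 7.2 | tcp [ 0.5141 -0.2473  0.0648] ang -9.9 t 15.6 w 0.0372 q [-0.54  0.12  1.96 -0.    1.06 -0.37] F [-1.6 -0.3  1.6]
```

View pics/w5.png

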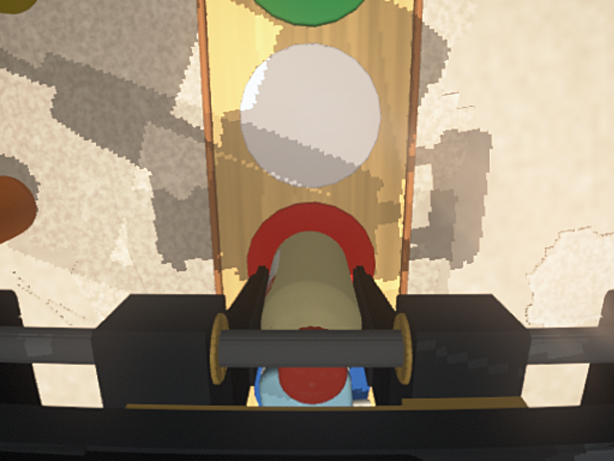

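The cream bottle (312,320) is gripped squarely over its red coaster. Lift and carry.

Call:
play_rows(
  moves=[
    {"claw": -1,"linear": [0,0,-20],"spin": 0},
    {"claw": -1,"linear": [0,0,-55],"spin": 0},
    {"claw": -1,"linear": [0,0,-95],"spin": 0},
    {"claw": -1,"linear": [0,0,-130],"spin": 0},
    {"claw": -1,"linear": [20,-5,-140],"spin": 0},
    {"claw": -1,"linear": [55,-13,-140],"spin": 1},
    {"claw": -1,"linear": [95,-22,-140],"spin": 2},
    {"claw": -1,"linear": [135,-32,-140],"spin": 3},
    {"claw": -1,"linear": [175,-41,-140],"spin": 4},
    {"claw": -1,"linear": [215,-51,-140],"spin": 5},
    {"claw": -1,"linear": [255,-60,-140],"spin": 6},
    {"claw": -1,"linear": [295,-70,-140],"spin": 7},
    {"claw": -1,"linear": [335,-79,-140],"spin": 7},
    {"claw": -1,"linear": [375,-89,-140],"spin": 7},
    {"claw": -1,"linear": [415,-98,-140],"spin": 7},
    {"claw": -1,"linear": [450,-107,-140],"spin": 7},
    {"claw": -1,"linear": [472,-112,-140],"spin": 7},
    {"claw": -1,"linear": [481,-114,-140],"spin": 7},
    {"claw": -1,"linear": [481,-114,-140],"spin": 7},
    {"claw": -1,"linear": [481,-114,-140],"spin": 7},
  ],
)

```text
time: 17.65
tool_pos: [0.4848, 0.2455, 0.2043]
eef_rot: [0.804, 0.595, -0.0, 0.0]
wrist_force: [-0.1, 0.7, -1.2]
gripper_width: 0.0368
gripper_force: 14.9
```

Run:
```python
from h import *
go(.4852,.2465,.061,-17.1)
f=grab('wrist'); save(f,'w6.png',s=1.2)
```

```text
lin [1.200e+00 1.000e-01 1.432e+02] spin 0.1 | tcp [0.4848 0.2455 0.2043] ang -17.0 t 17.65 w 0.0368 q [ 0.37 -0.09  1.92 -0.    1.32  0.67] F [-0.1  0.7 -1.2]
```

View pics/w6.png

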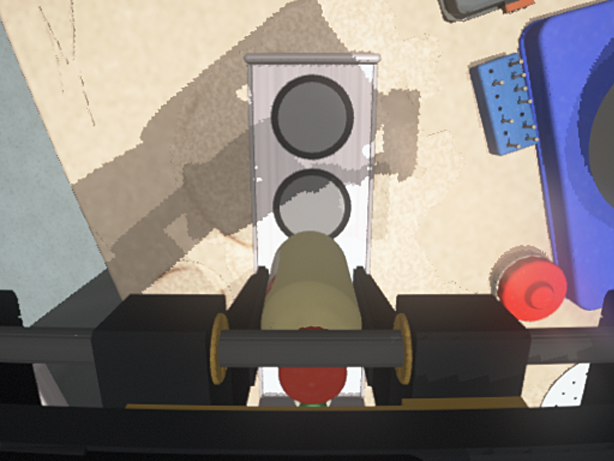

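The bottle (312,320) is upright over the second bay from the left, with the timer (533,287) well clear. Lower and release.

Call:
play_rows(
  moves=[
    {"claw": -1,"linear": [1,0,30],"spin": 0},
    {"claw": -1,"linear": [1,0,70],"spin": 0},
    {"claw": -1,"linear": [1,0,108],"spin": 0},
    {"claw": -1,"linear": [1,0,130],"spin": 0},
    {"claw": -1,"linear": [1,0,139],"spin": 0},
    {"claw": -1,"linear": [1,0,143],"spin": 0},
    {"claw": -1,"linear": [1,0,143],"spin": 0},
    {"claw": -1,"linear": [1,0,143],"spin": 0},
    {"claw": 0.3,"linear": [1,0,143],"spin": 0},
    {"claw": 0.3,"linear": [1,0,143],"spin": 0},
    {"claw": 0.3,"linear": [1,0,143],"spin": 0},
    {"claw": 0.3,"linear": [1,0,143],"spin": 0},
    {"claw": 0.3,"linear": [1,0,125],"spin": 0},
    {"claw": 0.3,"linear": [1,0,90],"spin": 0},
    {"claw": 0.3,"linear": [1,0,50],"spin": 0},
    {"claw": 0.3,"linear": [1,0,10],"spin": 0},
    {"claw": 0.3,"linear": [0,0,0],"spin": 0},
    {"claw": 0.3,"linear": [0,0,0],"spin": 0},
    {"claw": 0.3,"linear": [0,0,0],"spin": 0},
  ],
)

```text
time: 19.6
tool_pos: [0.4842, 0.246, 0.2031]
eef_rot: [0.804, 0.595, -0.001, -0.0]
wrist_force: [0.1, 0.4, -0.3]
gripper_width: 0.0617
gripper_force: 0.0
```

Run:
```python
from h import *
go(.525,-.24,.2,-5)
go(.499,-.317,.2,-5.5)
```

```text
lin [-453.   180.7    3.4] spin -11.9 | tcp [0.4842 0.246  0.2031] ang -16.9 t 19.6 w 0.0617 q [ 0.37 -0.09  1.92 -0.    1.31  0.67] F [ 0.1  0.4 -0.3]
lin [-534.2  178.2    3.5] spin -11.4 | tcp [0.4842 0.246  0.2031] ang -16.9 t 19.6 w 0.0617 q [ 0.37 -0.09  1.92 -0.    1.31  0.67] F [ 0.1  0.4 -0.3]
```

Call:
play_rows(
  moves=[
    {"claw": 0.5,"linear": [-40,13,0],"spin": -1},
    {"claw": 0.5,"linear": [-85,28,0],"spin": -2},
    {"claw": 0.5,"linear": [-130,43,0],"spin": -3},
    {"claw": 0.5,"linear": [-175,58,0],"spin": -4},
    {"claw": 0.5,"linear": [-220,73,0],"spin": -5},
    {"claw": 0.5,"linear": [-265,88,0],"spin": -6},
    {"claw": 0.5,"linear": [-310,103,0],"spin": -7},
    {"claw": 0.5,"linear": [-355,118,0],"spin": -8},
    {"claw": 0.5,"linear": [-400,133,0],"spin": -9},
    {"claw": 0.5,"linear": [-445,148,0],"spin": -10},
    {"claw": 0.5,"linear": [-490,163,0],"spin": -11},
    {"claw": 0.5,"linear": [-520,173,0],"spin": -11},
    {"claw": 0.5,"linear": [-534,178,0],"spin": -11},
    {"claw": 0.5,"linear": [-534,178,0],"spin": -11},
    {"claw": 0.5,"linear": [-534,178,0],"spin": -11},
    {"claw": 0.5,"linear": [-534,178,0],"spin": -11},
  ],
)

```text
time: 21.2
tool_pos: [0.4995, -0.3147, 0.204]
eef_rot: [0.742, 0.67, 0.0, -0.001]
wrist_force: [0.1, -0.5, -0.2]
gripper_width: 0.0714
gripper_force: 0.0
```

Run:
```python
from h import *
f,P=objs(); save(f,'w7.png',s=1.2); Z=P[:,:,2]
m=(abs(Z-.046)<.006)&(P[:,:,1]<-.27)&(P[:,:,0]>.45)&(P[:,:,0]<.55); q=P[m]
print(m.sum(),cv2.minAreaRect((q[:,:2]*1000).astype(np.float32)),q[:,2].max())
go(.499,-.317,.04,-5.5)
objs('top')
```

```text
obj [260.  183.4] 3021 ztop 0.0471 ctr [ 0.5003 -0.3187  0.0466] [0.049 0.064 0.011]
3019 ((500.0699157714844, -318.55584716796875), (61.620086669921875, 46.02220153808594), 85.13064575195312) 0.05138584720344436
lin [ -2.4  -0.4 164.4] spin -0.3 | tcp [ 0.4997 -0.3148  0.2044] ang -5.8 t 21.25 w 0.0713 q [-0.65  0.01  1.82  0.    1.31 -0.55] F [0.2 0.2 0.6]
obj [360.3 177. ] 260 ztop 0.0487 ctr [ 0.4989 -0.3152  0.0477] [0.045 0.057 0.01 ]
obj [166.9 185.2] 178 ztop 0.106 ctr [0.4855 0.2462 0.1046] [0.02  0.018 0.009]
obj [190.1 190.6] 135 ztop 0.0674 ctr [0.463  0.1781 0.0662] [0.053 0.054 0.01 ]
obj [217.2 199.4] 128 ztop 0.0938 ctr [0.4416 0.1049 0.0925] [0.02  0.02  0.009]
obj [282.3 214.4] 94 ztop 0.0834 ctr [ 0.3903 -0.0769  0.0818] [0.02  0.02  0.008]
```

View pics/w7.png

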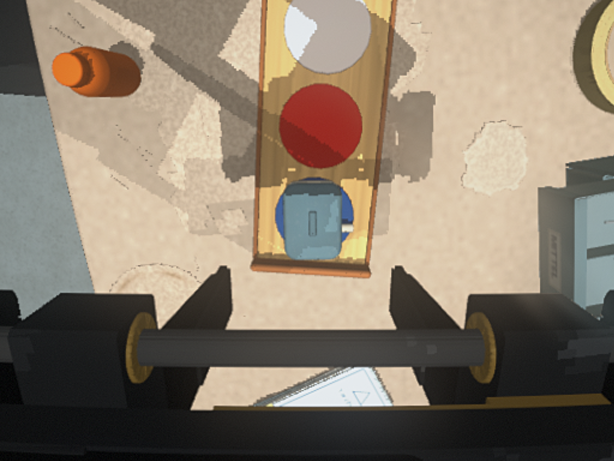

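The bath (313,220) is centred and aligned between the fingers. The orange bottle (95,72) and the equipment case on the right (580,250) are clear. The three placed things measure within 4 mm of their bays.

Call:
play_rows(
  moves=[
    {"claw": 0.3,"linear": [-3,0,30],"spin": 0},
    {"claw": 0.3,"linear": [-3,0,70],"spin": 0},
    {"claw": 0.3,"linear": [-3,0,105],"spin": 0},
    {"claw": 0.3,"linear": [-3,0,130],"spin": 0},
    {"claw": 0.3,"linear": [-3,0,148],"spin": 0},
    {"claw": 0.3,"linear": [-3,0,160],"spin": 0},
    {"claw": 0.3,"linear": [-3,0,164],"spin": 0},
    {"claw": 0.3,"linear": [-3,0,164],"spin": 0},
    {"claw": 0.3,"linear": [-3,0,164],"spin": 0},
    {"claw": -1,"linear": [-3,0,164],"spin": 0},
    {"claw": -1,"linear": [-3,0,164],"spin": 0},
    {"claw": -1,"linear": [-3,0,164],"spin": 0},
    {"claw": -1,"linear": [-3,0,164],"spin": 0},
    {"claw": -1,"linear": [-3,0,164],"spin": 0},
    {"claw": -1,"linear": [-3,0,164],"spin": 0},
  ],
  newtons=25,
)

```text
time: 22.8
tool_pos: [0.4997, -0.3198, 0.0414]
eef_rot: [0.743, 0.669, 0.0, 0.001]
wrist_force: [-0.9, 0.4, 5.1]
gripper_width: 0.0446
gripper_force: 24.8
```

Run:
```python
from h import *
go(.507,.3183,.036,-17.1)
```

```text
lin [635.4 -58.9   5. ] spin 11.1 | tcp [ 0.4997 -0.3198  0.0414] ang -6.0 t 22.8 w 0.0446 q [-0.66  0.19  1.92  0.    1.03 -0.56] F [-0.9  0.4  5.1]
```

Call:
play_rows(
  moves=[
    {"claw": -1,"linear": [0,0,-20],"spin": 0},
    {"claw": -1,"linear": [0,0,-55],"spin": 0},
    {"claw": -1,"linear": [0,0,-95],"spin": 0},
    {"claw": -1,"linear": [0,0,-130],"spin": 0},
    {"claw": -1,"linear": [15,-1,-145],"spin": 0},
    {"claw": -1,"linear": [45,-4,-150],"spin": 1},
    {"claw": -1,"linear": [85,-8,-150],"spin": 2},
    {"claw": -1,"linear": [125,-12,-150],"spin": 3},
    {"claw": -1,"linear": [165,-15,-150],"spin": 4},
    {"claw": -1,"linear": [205,-19,-150],"spin": 5},
    {"claw": -1,"linear": [245,-23,-150],"spin": 6},
    {"claw": -1,"linear": [285,-26,-150],"spin": 7},
    {"claw": -1,"linear": [325,-30,-150],"spin": 8},
    {"claw": -1,"linear": [365,-34,-150],"spin": 9},
    {"claw": -1,"linear": [405,-38,-150],"spin": 10},
    {"claw": -1,"linear": [445,-41,-150],"spin": 11},
    {"claw": -1,"linear": [485,-45,-150],"spin": 11},
    {"claw": -1,"linear": [525,-49,-150],"spin": 11},
    {"claw": -1,"linear": [555,-52,-150],"spin": 11},
    {"claw": -1,"linear": [575,-53,-150],"spin": 11},
  ],
)

```text
time: 24.8
tool_pos: [0.5038, 0.2603, 0.1883]
eef_rot: [0.803, 0.596, -0.002, -0.001]
wrist_force: [-0.1, -1.5, -1.2]
gripper_width: 0.0447
gripper_force: 24.8
```

Run:
```python
from h import *
go(.507,.3173,.19,-17.1)
```

```text
lin [ 55.4 -13.4  -1.8] spin 0.3 | tcp [0.5038 0.2603 0.1883] ang -16.8 t 24.8 w 0.0447 q [ 0.38 -0.02  1.88  0.    1.29  0.68] F [-0.1 -1.5 -1.2]
```

Call:
play_rows(
  moves=[
    {"claw": -1,"linear": [20,-5,0],"spin": 0},
    {"claw": -1,"linear": [40,-10,0],"spin": 0},
    {"claw": -1,"linear": [55,-13,0],"spin": 0},
    {"claw": -1,"linear": [55,-13,0],"spin": 0},
    {"claw": -1,"linear": [55,-13,0],"spin": 0},
  ],
)

```text
time: 25.3
tool_pos: [0.5089, 0.3142, 0.1896]
eef_rot: [0.803, 0.595, -0.001, -0.0]
wrist_force: [-0.3, -0.3, -1.7]
gripper_width: 0.0451
gripper_force: 24.8
```

Run:
```python
from h import *
go(.507,.3173,.037,-17.1)
f=grab('wrist'); save(f,'w8.png',s=1.2)
```

```text
lin [  2.6  -2.5 152.6] spin 0.2 | tcp [0.5089 0.3142 0.1896] ang -16.9 t 25.3 w 0.0451 q [ 0.46  0.04  1.81 -0.    1.29  0.76] F [-0.3 -0.3 -1.7]
```

View pics/w8.png

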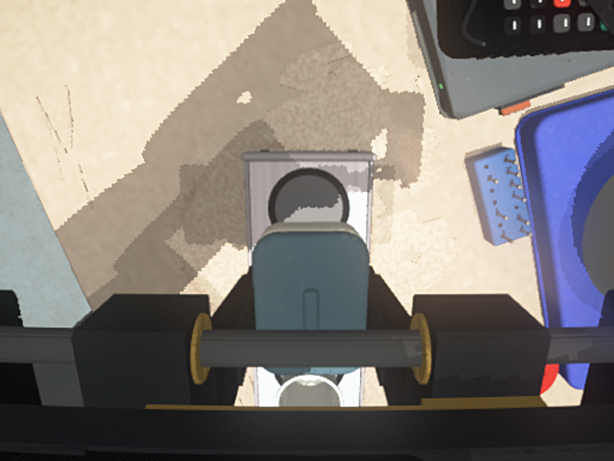

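The bath (310,290) is level over the leftmost bay. The bur block (498,195) and the blue box are well off to the right. Lower and release.

Call:
play_rows(
  moves=[
    {"claw": -1,"linear": [3,-2,30],"spin": 0},
    {"claw": -1,"linear": [3,-2,70],"spin": 0},
    {"claw": -1,"linear": [3,-2,105],"spin": 0},
    {"claw": -1,"linear": [3,-2,130],"spin": 0},
    {"claw": -1,"linear": [3,-2,145],"spin": 0},
    {"claw": -1,"linear": [3,-2,151],"spin": 0},
    {"claw": -1,"linear": [3,-2,153],"spin": 0},
    {"claw": -1,"linear": [3,-2,153],"spin": 0},
    {"claw": -1,"linear": [3,-2,153],"spin": 0},
    {"claw": 0.27,"linear": [3,-2,153],"spin": 0},
    {"claw": 0.27,"linear": [3,-2,153],"spin": 0},
    {"claw": 0.27,"linear": [3,-2,153],"spin": 0},
    {"claw": 0.27,"linear": [3,-2,145],"spin": 0},
    {"claw": 0.27,"linear": [3,-2,120],"spin": 0},
    {"claw": 0.27,"linear": [3,-2,80],"spin": 0},
    {"claw": 0.27,"linear": [3,-2,40],"spin": 0},
    {"claw": 0.27,"linear": [3,-2,0],"spin": 0},
    {"claw": 0.27,"linear": [3,-2,-10],"spin": 0},
  ],
)

```text
time: 27.15
tool_pos: [0.5112, 0.3192, 0.2078]
eef_rot: [0.804, 0.595, 0.005, 0.001]
wrist_force: [-0.2, 0.4, -0.2]
gripper_width: 0.0602
gripper_force: 0.0
```

Call:
play_rows(
  moves=[
    {"claw": 0.27,"linear": [-40,0,-30],"spin": 0},
    {"claw": 0.27,"linear": [-80,0,-60],"spin": 0},
    {"claw": 0.27,"linear": [-125,0,-60],"spin": 0},
    {"claw": 0.27,"linear": [-170,0,-60],"spin": 0},
    {"claw": 0.27,"linear": [-215,0,-60],"spin": 0},
    {"claw": 0.27,"linear": [-260,0,-60],"spin": 0},
    {"claw": 0.27,"linear": [-305,0,-60],"spin": 0},
    {"claw": 0.27,"linear": [-350,0,-60],"spin": 0},
    {"claw": 0.27,"linear": [-395,0,-60],"spin": 0},
    {"claw": 0.27,"linear": [-440,0,-60],"spin": 0},
    {"claw": 0.27,"linear": [-440,0,-60],"spin": 0},
    {"claw": 0.27,"linear": [-440,0,-60],"spin": 0},
    {"claw": 0.27,"linear": [-440,0,-60],"spin": 0},
  ],
)

```text
time: 28.45
tool_pos: [0.3805, -0.1022, 0.2603]
eef_rot: [0.803, 0.596, 0.0, -0.0]
wrist_force: [0.4, 0.2, -0.8]
gripper_width: 0.0603
gripper_force: 0.0
```

Run:
```python
from h import *
f,P=objs('top'); save(f,'top9.png',s=1.5)
Z=P[:,:,2]; m=(Z>.03)&(Z<.055)&(P[:,:,1]>.28)&(P[:,:,1]<.352)&(P[:,:,0]>.46)&(P[:,:,0]<.56); q=P[m]
print(m.sum(),cv2.minAreaRect((q[:,:2]*1000).astype(np.float32)))
c=np.array([.4741,.2107]); y=np.array([.2938,.9559]); x=np.array([.9559,-.2938])
for p in [(.4416,.1049),(.463,.1781),(.4855,.2462)]+[tuple((q[:,:2].max(0)+q[:,:2].min(0))/2)]: print(((p-c)@x).round(4),((p-c)@y).round(4))
```

```text
obj [144.  179.7] 294 ztop 0.0438 ctr [0.5068 0.3206 0.0424] [0.055 0.063 0.009]
obj [166.8 185.1] 179 ztop 0.1062 ctr [0.4854 0.2462 0.1041] [0.019 0.019 0.008]
obj [190.2 190.5] 135 ztop 0.0678 ctr [0.463  0.1781 0.066 ] [0.052 0.054 0.008]
obj [217.2 199.3] 127 ztop 0.0934 ctr [0.4414 0.105  0.0922] [0.02  0.02  0.009]
327 ((518.9320068359375, 323.23260498046875), (72.79280090332031, 66.31829071044922), 73.51751708984375)
0.0 -0.1107
-0.001 -0.0344
0.0005 0.0373
0.0115 0.1177
```

View pics/top9.png

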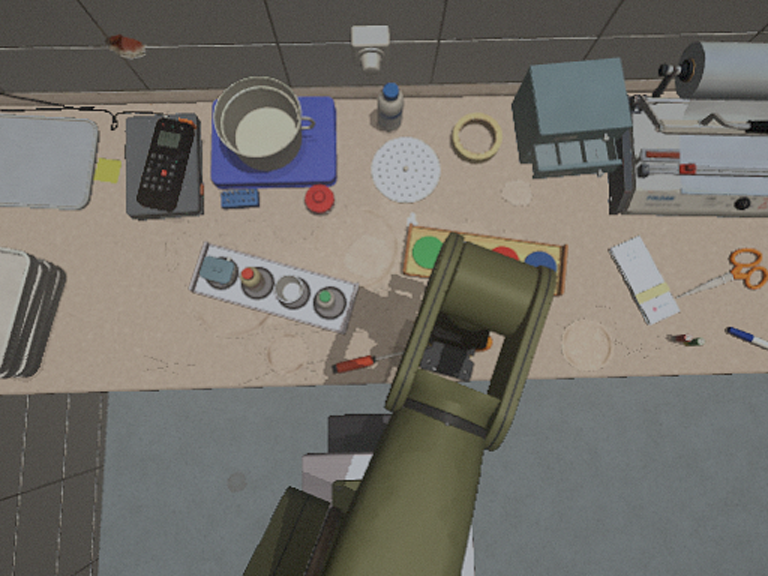

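The top view shows the bath (218,272), cream bottle (252,278), cup (292,291) and white bottle (328,300) standing in the bays in mirrored order, each measured within about 3 mm of its bay centre. The timer, block and screwdriver look unmoved.

```bash
python3 -c "
from rig import robot
print(robot.job_done())"
```

```text
the job is handed in; nothing more can be done
None
```

All four things stand in mirrored order on the bench rack, each measured within about 3 mm of its bay centre, and the job was handed in at about 28.5 s; no verdict came back.

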